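# Find the rattling case

### The job

One of the three sealed parts cases on the rubber mat has a part that has come loose inside. Working from the robot's left to its right, lift each case in turn well clear of the mat and shake it briskly to and fro, and set it back upright in its own place (the last may stay in hand if it is the one); once all three have been shaken, present the one that rattles: finish while still holding it level and still, a hand's breadth (about 10 cm) above the middle of the steel tray in front, without disturbing the spray bottle, tape roll or scraper.

Things in the scene. Friction and masses are not known exactly. Their poses are not given: they have to be found in the camera images.
- case_left: sealed grey plastic case, 140 long (its x) x 60 wide (its y) x 56 high mm, flat sides, latches on one long side, blank tag on the lid; 0.27 to 0.85 kg; origin at the centre of its underside, z up; stands upright on the mat, its x within 0.4 rad of the mat's x. The one furthest to the robot's left (+y). In one of the three, a different one each time, a 38 mm, 220 g steel ball is loose.
- case_middle: sealed grey plastic case, 140 long (its x) x 60 wide (its y) x 56 high mm, flat sides, latches on one long side, blank tag on the lid; 0.27 to 0.85 kg; origin at the centre of its underside, z up; stands upright on the mat, its x within 0.4 rad of the mat's x. The one in between; about 180 mm from its neighbours. The cases' own weights can differ by more than the ball, so weight does not tell.
- case_right: sealed grey plastic case, 140 long (its x) x 60 wide (its y) x 56 high mm, flat sides, latches on one long side, blank tag on the lid; 0.27 to 0.85 kg; origin at the centre of its underside, z up; stands upright on the mat, its x within 0.4 rad of the mat's x. The one furthest to the robot's right (-y). In cases without the loose ball all is fixed.
- lid_middle (a point): middle of the lid of case_middle, 56 mm above its underside. The hollow inside each case is 108 x 52 x 48 mm. Level strokes of 10 cm or more along the case's length, at 0.3 m/s or more make the loose ball lag, knock on the end wall and stay near it, after the stop, shifting the balance by up to 7 cm x 2.2 N (0.15 N m at the wrist); short strokes only roll it to and fro.
- mat: thin black rubber mat lying on the bench and fixed, 180 (x) x 540 (y) x 2 mm, origin at the centre of its underside; the cases stand on its top, 2 mm above the bench.
- tray: empty shallow open steel tray fixed on the bench beyond the mat, 130 (x) x 200 (y) x 22 mm high, walls 3 mm; origin at the centre of its underside. The case is presented above its middle, any yaw.
- spray: white plastic bottle standing on the bench, 60 mm across, 150 mm high, origin at the centre of its underside; leave alone.
- tape: roll of tan tape lying flat, 90 mm outside, 70 mm inside, 24 mm high, origin at the centre of its underside; leave alone.
- scraper: flat scraper with a wooden handle, 200 mm long, lying along its x on the bench at the robot's right; leave alone.
Not all that is in view belongs to the job. What is shaped like the case_middle but orange or purple is not meant.

How it is judged (in metres and radians):
On the way, in this order (a step that is already met when the one before it is completed fails the run):
1. the left case is lifted well clear (over 40 mm) and pauses or turns in the air (height (world z) of case_left above 0.04 m and contact force between the fingers and case_left above 0.5 N and linear speed of case_left below 0.12 m/s and angular speed of case_left below 0.8 rad/s), for 0.01 s.
2. the left case is swung briskly in the air (over 0.2 m/s or 1.2 rad/s) (height (world z) of case_left above 0.04 m and contact force between the fingers and case_left above 0.5 N and (linear speed of case_left above 0.2 m/s or angular speed of case_left above 1.2 rad/s)), for 0.03 s.
3. the left case stops or turns back in the air (all of step 1), for 0.01 s.
4. the middle case is lifted well clear (over 40 mm) and pauses or turns in the air (height (world z) of case_middle above 0.04 m and contact force between the fingers and case_middle above 0.5 N and linear speed of case_middle below 0.12 m/s and angular speed of case_middle below 0.8 rad/s), for 0.01 s.
5. the middle case is swung briskly in the air (over 0.2 m/s or 1.2 rad/s) (height (world z) of case_middle above 0.04 m and contact force between the fingers and case_middle above 0.5 N and (linear speed of case_middle above 0.2 m/s or angular speed of case_middle above 1.2 rad/s)), for 0.03 s.
6. the middle case stops or turns back in the air (all of step 4), for 0.01 s.
7. the right case is lifted well clear (over 40 mm) and pauses or turns in the air (height (world z) of case_right above 0.04 m and contact force between the fingers and case_right above 0.5 N and linear speed of case_right below 0.12 m/s and angular speed of case_right below 0.8 rad/s), for 0.01 s.
8. the right case is swung briskly in the air (over 0.2 m/s or 1.2 rad/s) (height (world z) of case_right above 0.04 m and contact force between the fingers and case_right above 0.5 N and (linear speed of case_right above 0.2 m/s or angular speed of case_right above 1.2 rad/s)), for 0.03 s.
9. the right case stops or turns back in the air (all of step 7), for 0.01 s.
At the end, for the whole second after the job is handed in: The case with the loose ball is held in the fingers, its underside 70 to 220 mm above the bench, its centre within 50 mm (horizontally) of the tray's centre, within 0.3 rad of level and still; the other two cases stand released, upright and at rest within 50 mm of where they started (((distance between loose_ball_c0 and case_left below 0.09 m and height (world z) of case_left between 0.07 and 0.22 m and horizontal distance between case_left and tray below 0.05 m and angle between case_left's own z axis and vertical below 0.3 rad and linear speed of case_left below 0.05 m/s and contact force between the fingers and case_left above 0.5 N and distance of each of case_middle, case_right from where it was at the start of the episode below 0.05 m and angle between each of case_middle, case_right's own z axis and vertical below 0.1 rad and linear speed of each of case_middle, case_right below 0.03 m/s and contact force between the fingers and case_middle below 0.1 N and contact force between the fingers and case_right below 0.1 N) or (distance between loose_ball_c0 and case_middle below 0.09 m and height (world z) of case_middle between 0.07 and 0.22 m and horizontal distance between case_middle and tray below 0.05 m and angle between case_middle's own z axis and vertical below 0.3 rad and linear speed of case_middle below 0.05 m/s and contact force between the fingers and case_middle above 0.5 N and distance of each of case_left, case_right from where it was at the start of the episode below 0.05 m and angle between each of case_left, case_right's own z axis and vertical below 0.1 rad and linear speed of each of case_left, case_right below 0.03 m/s and contact force between the fingers and case_left below 0.1 N and contact force between the fingers and case_right below 0.1 N) or (distance between loose_ball_c0 and case_right below 0.09 m and height (world z) of case_right between 0.07 and 0.22 m and horizontal distance between case_right and tray below 0.05 m and angle between case_right's own z axis and vertical below 0.3 rad and linear speed of case_right below 0.05 m/s and contact force between the fingers and case_right above 0.5 N and distance of each of case_left, case_middle from where it was at the start of the episode below 0.05 m and angle between each of case_left, case_middle's own z axis and vertical below 0.1 rad and linear speed of each of case_left, case_middle below 0.03 m/s and contact force between the fingers and case_left below 0.1 N and contact force between the fingers and case_middle below 0.1 N))); the arm keeps its last pose, push and grip.
It fails at once if the spray is disturbed (moved more than 30 mm) (distance of spray from where it was at the start of the episode above 0.03 m).
It fails at once if the tape is disturbed (moved more than 30 mm) (distance of tape from where it was at the start of the episode above 0.03 m).
It fails at once if the scraper is disturbed (moved more than 30 mm) (distance of scraper from where it was at the start of the episode above 0.03 m).
It also fails if it takes over 67 s, if anything falls off the work surface, if the arm or the gripper's body presses on something with over 40 N, if the wrist force passes 120 N, or if a joint passes its speed limit or range.

### The arm

A 6-joint arm with a two-finger parallel gripper is mounted at the origin on the work surface. World frame = base frame: x ahead of the robot, y to its left, z up, the work surface at z = 0. Lengths are in m, angles in degrees, forces in N, time in s.
With the tool pointing down it reaches from about 0.3 to 0.75 m from the base axis. Payload 8.5 kg.
Tool frame: the origin (TCP) lies on the centre line of the jaws, within the pads' length; the fingertips stand 25 mm ahead of it and the grasp point (between the pads) lies 6 mm ahead of it; z points along the fingers, y is the line along which they close (so a half turn about z gives the same grasp; the last joint's range is limited). The gripper opens to 85 mm and grips with 20 to 120 N. Pads are 22 mm wide; open, the fingers measure 114 mm over their backs; the gripper's body (76 mm by 85 mm) begins 54 mm behind the grasp point. The pads swing forward as they close: fully open they stand 13 mm farther back than shut.
Start: joints at [53.784, 21.807, 74.336, -0, 83.858, -12.336], TCP at [0.223, 0.503, 0.256] pointing down, gripper open.
Joint ranges: [-178.18, 178.18], [-50.72, 133.34], [12.68, 142.11], [-81.47, 261.47], [9.98, 163.14], [-165.26, 165.26]. Speed limits (degrees/s): [136.94, 136.94, 180, 180, 180, 180].

### API

Orientations are given as a 3x3 rotation matrix whose columns are the frame's x, y, z axes.
In Python, from rig import telemetry, optics, env gives the robot as it stands.
- The arm moves only by the tool send_rows, never from a script. Its argument "deltas" is a list that holds one entry, the list of rows, each a list of 7 numbers: the shift along the tool's x, y, z in m, then the turn, a rotation vector about the tool's x, y, z in rad, then the opening, from -1 (shut) to 1 (fully open), so that 0 is half open. In form: [[[x, y, z, ax, ay, az, grip], ...]]. A call has 1 to 12 rows; each row shifts and turns the commanded pose from where the row before left it, along the tool's axes as they then stand; what a row does not reach is not made up. A row lasts 1/8 s, in which the tool goes at most 62.5 mm and 10.7 degrees, less where a joint would pass 70% of its speed; a pose out of reach is approached as far as the arm can. A call is refused whole if a number of a shift passes 0.0625 or a number of a turn 0.188, either way. A call with a gripper value outside its range is refused whole. The fingers move at their own pace and stop on an object; "squeeze" is the grip in N (left out, the last holds). Time passes only in rows, so rows that do not move let the fingers close. It gives the time, the measured TCP pose, the force, the opening and the grip force at its end, in the units of the state.
- telemetry.observe(): the state, without advancing time (a new reading comes with each control period).
- optics.get_image(name): name is "scene" or "top" or "wrist"; returns a dict with "image" (480x640x3 uint8, red, green, blue), "range_z" (480x640 float32, m along the optical axis (not along the pixel's ray), 0 where there is no reading), "K" (3x3 intrinsics, pixels), "k1" (the pictures are not rectified: a ray, as slopes to the right and down, at radius r is drawn at 1 + k1 r^2 times it, then the intrinsics apply), "rvec" (rotation vector, rad) and "tvec" (3), from world to camera coordinates, as OpenCV has them; the wrist camera has in their place "hand_eye" (4x4, takes a point from camera to tool coordinates, whose origin is the TCP and whose axes are the flange's). Camera axes: x right, y down, z forward; pixel columns grow to the right and rows downward; lengths in m; the calibration is good to about 2 mm. A picture is of the moment at which its call begins: read the wrist's pose just before it.
- env.close_job(): hands the job in; it is judged then, once.
The state is a dict: "time_s": time; "q": joint angles; "qvel": joint speeds; "joint_efforts": joint torques, N m; "position": TCP position; "tool_rot": TCP orientation; "ft_force": force on the tool from outside, world axes, zero at the start; "wrist_torque": the same for the moment, N m; "grip_width": finger opening in m; "gripper_force": force on a finger pad.
Only numpy, scipy, OpenCV 4.12 (cv2) and the standard library are available. Lean on these libraries where they do the work, as an engineer would, in place of code of your own. Each camera call takes 0.05 s, during which the arm holds its last target. There are 200 camera calls.

## Working session

There is one attempt and no reset: what is moved stays moved. The work goes in short steps, Python scripts to look and compute and a tool call to move; the robot and the scene stay as the last step left them, time stands still between calls to the robot, and variables do not carry over. Pictures are saved under pics/ and viewed, at most 10 in all, crops included, and the job is handed in when it is done.

Besides the shell and the picture viewer there is one more tool, called after ">>>" in YAML: its name, and indented under it one key for each argument. send_rows: Moves the arm, as the interface text tells. Its arguments: {"type":"object","properties":{"deltas":{"type":"array"},"squeeze":{"type":"number"}},"required":["deltas"]}

```bash
mkdir -p pics; ls; cat > h.py <<'E'
import numpy as np, cv2
from rig import telemetry, optics, env
def cloud(d, T=None):
    """world xyz per pixel; T=4x4 tool->world for wrist"""
    v,u=np.mgrid[0:480,0:640].astype(np.float32)
    K=d["K"]; dist=np.array([d["k1"],0,0,0],float)
    p=cv2.undistortPoints(np.stack([u.ravel(),v.ravel()],1)[:,None].astype(np.float64),np.array(K,float),dist)[:,0]
    z=d["range_z"].ravel().astype(float); P=np.c_[p*z[:,None],z]
    if "rvec" in d:
        R=cv2.Rodrigues(np.array(d["rvec"],float))[0]; P=(P-np.array(d["tvec"]).ravel())@R
    else:
        M=T@np.array(d["hand_eye"]); P=P@M[:3,:3].T+M[:3,3]
    P[z==0]=np.nan
    return P.reshape(480,640,3)
def save(n,im): cv2.imwrite(f"pics/{n}.png",cv2.cvtColor(im,cv2.COLOR_RGB2BGR))
def tool():
    s=telemetry.observe(); T=np.eye(4); T[:3,:3]=s["tool_rot"]; T[:3,3]=s["position"]; return T
E
python3 - <<'E'
from h import *
s=telemetry.observe(); print({k:np.round(v,3).tolist() for k,v in s.items()})
for n in("scene","top"):
    d=optics.get_image(n); save(n,d["image"]); np.savez(f"{n}.npz",P=cloud(d),I=d["image"])
E
```

```text
pics
{'time_s': 0.0, 'q': [53.784, 21.843, 74.387, -0.0, 83.857, -12.337], 'qvel': [-0.029, 0.023, 0.033, -0.062, 0.018, 0.063], 'joint_efforts': [-0.004, -44.846, -23.128, -0.0, 0.005, -0.0], 'position': [0.222, 0.503, 0.256], 'tool_rot': [[-0.914, 0.405, -0.001], [0.405, 0.914, -0.001], [0.0, -0.001, -1.0]], 'ft_force': [-0.061, -0.329, -0.435], 'wrist_torque': [0.06, 0.003, -0.043], 'gripper_force': 0.0, 'grip_width': 0.085}
```

View pics/top.png

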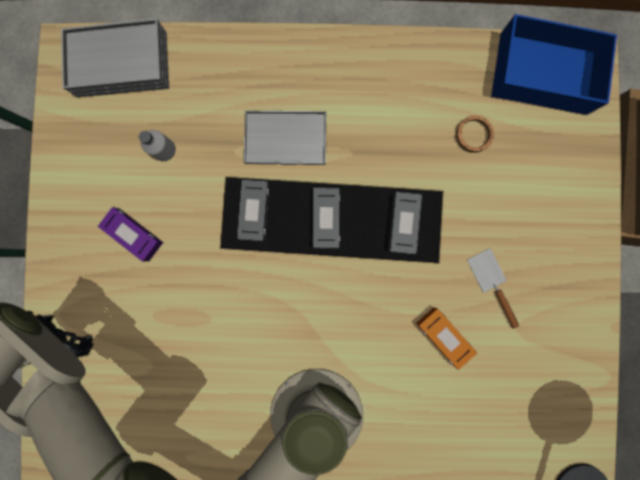

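View pics/scene.png

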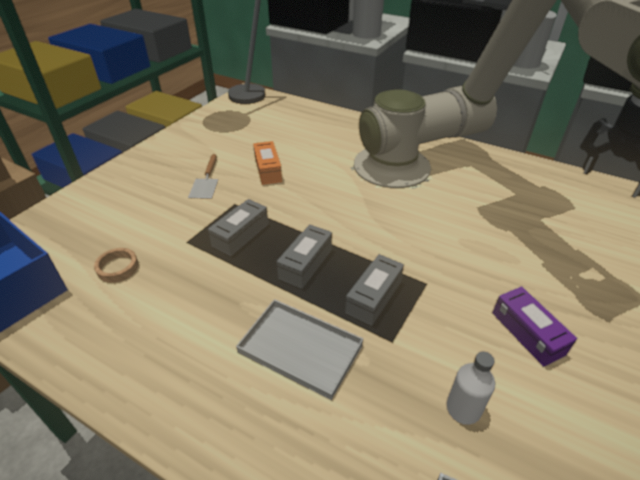

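The top view shows three grey cases on the mat at pixels (253,210) left, (326,217) middle and (406,222) right, with the tray at (285,137). Things that could be mistaken for them are the purple case (130,233), the orange case (446,338) and the grey bin (115,55), which is off the mat. In the scene view the cases are at (375,288), (305,254) and (238,226), so I choose the three grey ones on the mat.

```bash
python3 - <<'E'
from h import *
seeds={"top":{"L":(253,210),"M":(326,217),"R":(406,222)},"scene":{"L":(375,288),"M":(305,254),"R":(238,226)}}
for n in seeds:
    f=np.load(n+".npz");P=f["P"];I=f["I"]
    for k,(u,v) in seeds[n].items():
        c=P[v,u]; z0=c[2]
        m=(abs(P[...,2]-z0)<0.006)&(np.hypot(P[...,0]-c[0],P[...,1]-c[1])<.09)
        r=cv2.minAreaRect(P[m][:,:2].astype(np.float32)*1000)
        b=cv2.boxPoints(r); e=[b[1]-b[0],b[2]-b[1]]; e=max(e,key=np.linalg.norm); a=np.degrees(np.arctan2(e[1],e[0])); a=(a+90)%180-90
        print(n,k,"seed",c.round(3),"z",np.median(P[m][:,2]).round(4),"ctr",np.round(r[0],1),"size",np.round(r[1],1),"yaw",round(a,1))
P=np.load("top.npz")["P"]
for nm,(u,v) in dict(tray=(285,137),bench=(200,300),mat=(290,215),spray=(150,140),tape=(474,120),scraper=(505,308)).items(): print(nm,P[v,u].round(3))
cs=np.array([P[112,247],P[112,325],P[163,325],P[163,246]]);print(cs.round(3),cs.mean(0).round(3))
f=np.load("scene.npz")["P"]; print("scene tray", f[[305,350,300+92,347],[277,360,331,240]].round(3), f[347,300].round(3), "mat",f[268,340].round(3))
crop=np.load("top.npz")["I"][160:270,210:460]; save("crop",cv2.resize(crop,None,fx=3,fy=3,interpolation=cv2.INTER_CUBIC))
E
```

```text
top L seed [0.488 0.161 0.06 ] z 0.0579 ctr [489.8 163.3] size [ 62.5 140.3] yaw -2.9
top M seed [ 0.476 -0.011  0.06 ] z 0.058 ctr [475.5 -10.7] size [139.2  56.6] yaw 1.6
top R seed [ 0.47  -0.198  0.058] z 0.0576 ctr [ 469.2 -198.4] size [ 60.3 140.7] yaw -4.2
scene L seed [0.515 0.17  0.056] z 0.0573 ctr [494.5 162.8] size [ 60.7 137.9] yaw -2.4
scene M seed [0.502 0.001 0.058] z 0.0575 ctr [480.8 -11.4] size [137.6  61.5] yaw 1.1
scene R seed [ 0.497 -0.181  0.057] z 0.0578 ctr [ 474.2 -198.7] size [ 63.1 136.8] yaw -5.0
tray [0.677 0.096 0.   ]
bench [ 0.268  0.294 -0.001]
mat [0.483 0.078 0.001]
spray [0.632 0.386 0.143]
tape [ 0.729 -0.368  0.014]
scraper [ 0.27  -0.45   0.015]
[[ 0.735  0.191  0.014]
 [ 0.736 -0.001  0.024]
 [ 0.612 -0.005  0.015]
 [ 0.609  0.19   0.007]] [0.673 0.094 0.015]
scene tray [[ 0.616  0.002  0.01 ]
 [ 0.622  0.193 -0.002]
 [ 0.737  0.192  0.02 ]
 [ 0.74   0.002  0.019]] [0.676 0.093 0.003] mat [0.452 0.062 0.002]
```

View pics/crop.png

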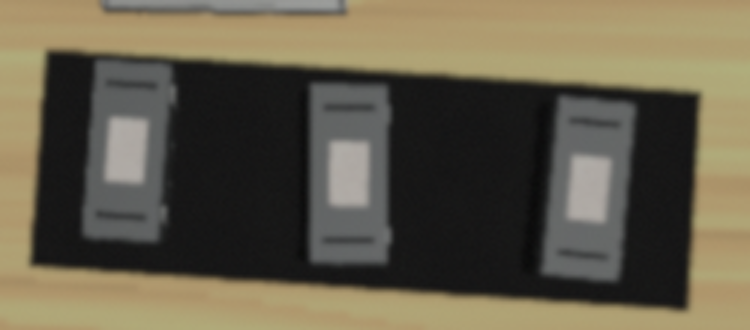

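>>> send_rows:
  deltas:
    - [[0, 0, 0, 0, 0, -0.185, 1], [0, 0, 0, 0, 0, -0.185, 1], [-0.0317, -0.0363, 0.012, 0, 0, 0, 1], [-0.0317, -0.0363, 0.012, 0, 0, 0, 1], [-0.0317, -0.0363, 0.012, 0, 0, 0, 1], [-0.0317, -0.0363, 0.012, 0, 0, 0, 1], [-0.0317, -0.0363, 0.012, 0, 0, 0, 1], [-0.0317, -0.0363, 0.012, 0, 0, 0, 1], [-0.0317, -0.0363, 0.012, 0, 0, 0, 1], [-0.0317, -0.0363, 0.012, 0, 0, 0, 1], [-0.0317, -0.0363, 0.012, 0, 0, 0, 1], [0, 0, 0, 0, 0, 0, 1]]
  squeeze: 70

```text
time_s: 1.6
position: [0.4936, 0.1609, 0.1471]
tool_rot: [[-0.999, 0.051, -0.002], [0.051, 0.999, -0.0], [0.002, -0.001, -1.0]]
ft_force: [-0.8, -0.1, -0.4]
grip_width: 0.0854
gripper_force: 0.0
```

```bash
cat > w.py <<'E'
from h import *
import sys
T=tool(); d=optics.get_image("wrist"); P=cloud(d,T); save(sys.argv[1],d["image"])
s=telemetry.observe(); print("t",s["time_s"],"pos",s["position"],"toolx yaw",np.degrees(np.arctan2(T[1,0],T[0,0])).round(2),"zaxis",T[:3,2].round(3),"q",np.round(s["q"],1))
x,y=float(sys.argv[2]),float(sys.argv[3])
m=(abs(P[...,2]-.058)<.007)&(np.hypot(P[...,0]-x,P[...,1]-y)<.09)
if m.sum()>500:
    r=cv2.minAreaRect(P[m][:,:2].astype(np.float32)*1000); b=cv2.boxPoints(r); e=max([b[1]-b[0],b[2]-b[1]],key=np.linalg.norm)
    print("z",np.median(P[m][:,2]),"ctr",r[0],"size",r[1],"yaw",(np.degrees(np.arctan2(e[1],e[0]))+90)%180-90)
E
python3 w.py w1 0.492 0.163
```

```text
t 1.65 pos [0.49257677 0.1622799  0.1476195 ] toolx yaw 177.09 zaxis [-0.002 -0.    -1.   ] q [  5.1  25.   89.    0.   66.1 -82. ]
z 0.05801081685383941 ctr (490.30731201171875, 164.27529907226562) size (60.341522216796875, 140.5370635986328) yaw -2.663269
```

View pics/w1.png

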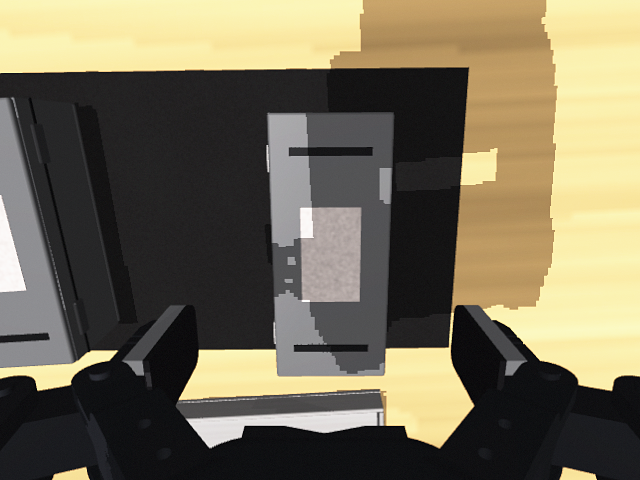

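The wrist view shows the left case centred between the fingers, with its lid from (268,112) to (392,375). It measures 60x140 mm with the lid at z = 0.058, matching the description, so I grasp it.

>>> send_rows:
  deltas:
    - [[0, 0.001, 0.027, 0, 0, 0, 1], [0, 0, 0.027, 0, 0, 0, 1], [0, 0, 0.027, 0, 0, 0, 1], [0, 0, 0.0265, 0, 0, 0, 1], [0, 0, 0, 0, 0, 0, 0], [0, 0, 0, 0, 0, 0, -1], [0, 0, 0, 0, 0, 0, -1], [0, 0, 0, 0, 0, 0, -1], [0, 0, 0, 0, 0, 0, -1], [0, 0, 0, 0, 0, 0, -1]]
  squeeze: 70

```text
time_s: 2.9
position: [0.4926, 0.1645, 0.0416]
tool_rot: [[-0.999, 0.047, 0.001], [0.047, 0.999, 0.0], [-0.001, 0.001, -1.0]]
ft_force: [-2.4, 2.5, 5.6]
grip_width: 0.0593
gripper_force: 77.0
```

Gripped. Next I lift, pause, then stroke back (-x) and stop.

>>> send_rows:
  deltas:
    - [[0, 0, -0.03, 0, 0, 0, -1], [0, 0, -0.03, 0, 0, 0, -1], [0, 0, -0.03, 0, 0, 0, -1], [0, 0, -0.02, 0, 0, 0, -1], [0, 0, 0, 0, 0, 0, -1], [0, 0, 0, 0, 0, 0, -1], [0, 0, 0, 0, 0, 0, -1], [0.05, 0, 0, 0, 0, 0, -1], [0.06, 0, 0, 0, 0, 0, -1], [0.03, 0, 0, 0, 0, 0, -1], [0, 0, 0, 0, 0, 0, -1], [0, 0, 0, 0, 0, 0, -1]]

```text
time_s: 4.4
position: [0.3535, 0.1708, 0.1508]
tool_rot: [[-0.999, 0.047, 0.001], [0.047, 0.999, 0.0], [-0.001, 0.0, -1.0]]
ft_force: [0.0, 0.8, -4.1]
grip_width: 0.0591
gripper_force: 77.2
```

```bash
cat > tq.py <<'E'
from h import *
A=[]
for i in range(8):
    optics.get_image("wrist"); s=telemetry.observe(); A.append(np.r_[s["wrist_torque"],s["ft_force"],s["joint_efforts"]])
A=np.array(A); print("t",s["time_s"],"pos",np.round(s["position"],4),"w",s["grip_width"],"gf",s["gripper_force"])
print("mean",A.mean(0).round(3)); print("std",A.std(0).round(3)); print("ty series",A[:,1].round(3))
E
python3 tq.py
```

```text
t 4.8 pos [0.3528 0.1707 0.1507] w 0.05943956986977037 gf 77.23207801580429
mean [-1.9000e-02 -3.0000e-03  5.0000e-03 -1.0800e-01 -8.4000e-02 -3.3470e+00
  5.9000e-02 -3.2150e+01 -1.7809e+01  1.0000e-03  5.0000e-03 -1.0000e-03]
std [0.027 0.024 0.025 0.801 0.504 0.697 0.102 0.219 0.117 0.002 0.008 0.   ]
ty series [ 0.04  -0.016 -0.026 -0.015  0.025  0.014 -0.019 -0.028]
```

>>> send_rows:
  deltas:
    - [[-0.05, 0, 0, 0, 0, 0, -1], [-0.06, 0, 0, 0, 0, 0, -1], [-0.03, 0, 0, 0, 0, 0, -1], [0, 0, 0, 0, 0, 0, -1], [0, 0, 0, 0, 0, 0, -1]]

```text
time_s: 5.42
position: [0.4915, 0.1642, 0.1505]
tool_rot: [[-0.999, 0.047, -0.002], [0.047, 0.999, -0.0], [0.002, -0.0, -1.0]]
ft_force: [0.5, -0.4, -3.0]
grip_width: 0.0593
gripper_force: 77.2
```

```bash
python3 tq.py
```

```text
t 5.825 pos [0.4922 0.1643 0.151 ] w 0.0590275358041526 gf 77.23310083150864
mean [ 8.0000e-03 -7.0000e-03  2.2000e-02 -8.6000e-02 -1.8600e-01 -3.5670e+00
 -7.1000e-02 -4.5204e+01 -2.0200e+01 -1.0000e-03  2.0000e-03  0.0000e+00]
std [0.031 0.027 0.036 0.418 0.282 0.634 0.11  0.237 0.088 0.003 0.007 0.   ]
ty series [ 0.002 -0.008  0.037 -0.047  0.015 -0.02   0.009 -0.041]
```

Left case: no balance shift (mean ty -0.003 then -0.007), so not this one. I set it back.

>>> send_rows:
  deltas:
    - [[0, 0, 0.04, 0, 0, 0, -1], [0, 0, 0.04, 0, 0, 0, -1], [0, 0, 0.02, 0, 0, 0, -1], [0, 0, 0.009, 0, 0, 0, -1], [0, 0, 0, 0, 0, 0, -1], [0, 0, 0, 0, 0, 0, 1], [0, 0, 0, 0, 0, 0, 1], [0, 0, 0, 0, 0, 0, 1], [0, 0, 0, 0, 0, 0, 1], [0, 0, -0.03, 0, 0, 0, 1], [0, 0, -0.04, 0, 0, 0, 1], [0, 0, -0.04, 0, 0, 0, 1]]

```text
time_s: 7.32
position: [0.4922, 0.1642, 0.153]
tool_rot: [[-0.999, 0.047, -0.0], [0.047, 0.999, -0.0], [0.0, -0.0, -1.0]]
ft_force: [1.1, 1.1, -0.1]
grip_width: 0.0855
gripper_force: 0.0
```

>>> send_rows:
  deltas:
    - [[0.0015, -0.044, 0, 0, 0, 0, 1], [0.0015, -0.044, 0, 0, 0, 0, 1], [0.0015, -0.044, 0, 0, 0, 0, 1], [0.0015, -0.0435, 0, 0, 0, -0.07, 1], [0, 0, 0, 0, 0, 0, 1]]

```text
time_s: 7.95
position: [0.4782, -0.013, 0.1519]
tool_rot: [[-1.0, -0.02, 0.0], [-0.02, 1.0, -0.0], [-0.0, -0.0, -1.0]]
ft_force: [-0.4, -0.5, -0.4]
grip_width: 0.0856
gripper_force: 0.0
```

```bash
python3 w.py w2 0.478 -0.011
```

```text
t 8.0 pos [ 0.47813446 -0.01170037  0.1518482 ] toolx yaw -178.86 zaxis [ 0. -0. -1.] q [ -15.6   21.1   94.9    0.    63.9 -106.8]
z 0.05799880271642645 ctr (476.13153076171875, -10.546075820922852) size (140.4820556640625, 60.21699905395508) yaw 1.1567764
```

>>> send_rows:
  deltas:
    - [[0, 0.001, 0.03, 0, 0, 0, 1], [0, 0, 0.03, 0, 0, 0, 1], [0, 0, 0.03, 0, 0, 0, 1], [0, 0, 0.0205, 0, 0, 0, 1], [0, 0, 0, 0, 0, 0, 0], [0, 0, 0, 0, 0, 0, -1], [0, 0, 0, 0, 0, 0, -1], [0, 0, 0, 0, 0, 0, -1], [0, 0, 0, 0, 0, 0, -1], [0, 0, 0, 0, 0, 0, -1]]

```text
time_s: 9.25
position: [0.4784, -0.0097, 0.0419]
tool_rot: [[-1.0, -0.023, 0.001], [-0.023, 1.0, 0.0], [-0.001, 0.0, -1.0]]
ft_force: [-0.9, 3.8, 5.5]
grip_width: 0.0591
gripper_force: 76.4
```

>>> send_rows:
  deltas:
    - [[0, 0, -0.03, 0, 0, 0, -1], [0, 0, -0.03, 0, 0, 0, -1], [0, 0, -0.03, 0, 0, 0, -1], [0, 0, -0.02, 0, 0, 0, -1], [0, 0, 0, 0, 0, 0, -1], [0, 0, 0, 0, 0, 0, -1], [0, 0, 0, 0, 0, 0, -1], [0.05, 0, 0, 0, 0, 0, -1], [0.06, 0, 0, 0, 0, 0, -1], [0.03, 0, 0, 0, 0, 0, -1], [0, 0, 0, 0, 0, 0, -1], [0, 0, 0, 0, 0, 0, -1]]

```text
time_s: 10.75
position: [0.339, -0.0133, 0.1513]
tool_rot: [[-1.0, -0.023, 0.001], [-0.023, 1.0, -0.0], [-0.001, -0.0, -1.0]]
ft_force: [0.2, 0.0, -2.8]
grip_width: 0.0591
gripper_force: 76.9
```

```bash
python3 tq.py
```

```text
t 11.15 pos [ 0.3384 -0.0131  0.1512] w 0.059064859735656214 gf 76.94990426301956
mean [-8.0000e-03 -1.0000e-03 -0.0000e+00 -7.5000e-02 -1.2900e-01 -3.0140e+00
 -3.3000e-02 -2.6031e+01 -1.6967e+01 -3.0000e-03  4.0000e-03  2.0000e-03]
std [0.015 0.024 0.034 0.434 0.38  0.668 0.03  0.209 0.114 0.001 0.007 0.001]
ty series [ 0.016  0.018 -0.047 -0.001 -0.004  0.035 -0.024 -0.   ]
```

>>> send_rows:
  deltas:
    - [[-0.05, 0, 0, 0, 0, 0, -1], [-0.06, 0, 0, 0, 0, 0, -1], [-0.03, 0, 0, 0, 0, 0, -1], [0, 0, 0, 0, 0, 0, -1], [0, 0, 0, 0, 0, 0, -1]]

```text
time_s: 11.78
position: [0.4773, -0.0096, 0.151]
tool_rot: [[-1.0, -0.023, -0.002], [-0.023, 1.0, 0.0], [0.002, 0.0, -1.0]]
ft_force: [0.2, -1.0, -2.5]
grip_width: 0.0594
gripper_force: 76.9
```

```bash
python3 tq.py
```

```text
t 12.175 pos [ 0.478  -0.0099  0.1515] w 0.05917841999229508 gf 76.93028926849365
mean [ 3.0000e-03  6.0000e-03  6.0000e-03 -2.0000e-03  2.5700e-01 -2.8590e+00
  2.9000e-02 -4.0672e+01 -1.9244e+01 -0.0000e+00  3.0000e-03 -1.0000e-03]
std [0.031 0.036 0.018 0.35  0.527 0.544 0.029 0.229 0.088 0.002 0.006 0.   ]
ty series [ 0.026  0.025  0.04  -0.018  0.007 -0.034  0.055 -0.054]
```

Middle case: no shift either. I set it back and go to the right case.

>>> send_rows:
  deltas:
    - [[0, 0, 0.04, 0, 0, 0, -1], [0, 0, 0.04, 0, 0, 0, -1], [0, 0, 0.02, 0, 0, 0, -1], [0, 0, 0.009, 0, 0, 0, -1], [0, 0, 0, 0, 0, 0, -1], [0, 0, 0, 0, 0, 0, 1], [0, 0, 0, 0, 0, 0, 1], [0, 0, 0, 0, 0, 0, 1], [0, 0, 0, 0, 0, 0, 1], [0, 0, -0.03, 0, 0, 0, 1], [0, 0, -0.04, 0, 0, 0, 1], [0, 0, -0.04, 0, 0, 0, 1]]

```text
time_s: 13.68
position: [0.478, -0.0098, 0.1535]
tool_rot: [[-1.0, -0.023, -0.0], [-0.023, 1.0, 0.0], [0.0, 0.0, -1.0]]
ft_force: [0.4, -0.6, -0.1]
grip_width: 0.0855
gripper_force: 0.0
```

>>> send_rows:
  deltas:
    - [[0.0025, -0.047, 0, 0, 0, 0, 1], [0.0025, -0.047, 0, 0, 0, 0, 1], [0.0025, -0.047, 0, 0, 0, 0, 1], [0.0025, -0.0475, 0, 0, 0, 0.103, 1], [0, 0, 0, 0, 0, 0, 1]]

```text
time_s: 14.3
position: [0.4724, -0.2012, 0.1521]
tool_rot: [[-0.996, 0.084, 0.0], [0.084, 0.996, -0.001], [-0.0, -0.001, -1.0]]
ft_force: [-0.1, 0.2, -0.6]
grip_width: 0.0854
gripper_force: 0.0
```

```bash
python3 w.py w3 0.472 -0.1985
```

```text
t 14.35 pos [ 0.47226455 -0.19941675  0.15208058] toolx yaw 175.17 zaxis [ 0.    -0.001 -1.   ] q [ -36.1   24.1   89.6    0.    66.3 -121.5]
z 0.057998687356232606 ctr (469.30572509765625, -198.33949279785156) size (60.25352478027344, 140.42405700683594) yaw -4.3253098
```

>>> send_rows:
  deltas:
    - [[0.001, 0.001, 0.03, 0, 0, 0, 1], [0, 0, 0.03, 0, 0, 0, 1], [0, 0, 0.03, 0, 0, 0, 1], [0, 0, 0.0205, 0, 0, 0, 1], [0, 0, 0, 0, 0, 0, 0], [0, 0, 0, 0, 0, 0, -1], [0, 0, 0, 0, 0, 0, -1], [0, 0, 0, 0, 0, 0, -1], [0, 0, 0, 0, 0, 0, -1], [0, 0, 0, 0, 0, 0, -1]]

```text
time_s: 15.6
position: [0.4719, -0.1971, 0.0426]
tool_rot: [[-0.997, 0.079, 0.001], [0.079, 0.997, -0.0], [-0.001, -0.0, -1.0]]
ft_force: [-0.6, 4.0, 6.5]
grip_width: 0.0591
gripper_force: 77.6
```

>>> send_rows:
  deltas:
    - [[0, 0, -0.03, 0, 0, 0, -1], [0, 0, -0.03, 0, 0, 0, -1], [0, 0, -0.03, 0, 0, 0, -1], [0, 0, -0.02, 0, 0, 0, -1], [0, 0, 0, 0, 0, 0, -1], [0, 0, 0, 0, 0, 0, -1], [0, 0, 0, 0, 0, 0, -1], [0.05, 0, 0, 0, 0, 0, -1], [0.06, 0, 0, 0, 0, 0, -1], [0.03, 0, 0, 0, 0, 0, -1], [0, 0, 0, 0, 0, 0, -1], [0, 0, 0, 0, 0, 0, -1]]

```text
time_s: 17.1
position: [0.3327, -0.1867, 0.1518]
tool_rot: [[-0.997, 0.08, 0.001], [0.08, 0.997, -0.0], [-0.001, -0.0, -1.0]]
ft_force: [1.0, -1.0, -4.6]
grip_width: 0.0593
gripper_force: 85.8
```

```bash
python3 tq.py
```

```text
t 17.5 pos [ 0.3323 -0.1862  0.1517] w 0.058941437330621974 gf 85.80106973648071
mean [ 1.2000e-02 -4.8000e-02 -8.0000e-03  2.9900e-01 -1.4600e-01 -5.4610e+00
 -8.7000e-02 -3.1497e+01 -1.8103e+01 -2.8000e-02  3.1000e-02  2.0000e-03]
std [0.021 0.024 0.023 0.49  0.239 0.737 0.099 0.166 0.118 0.008 0.014 0.001]
ty series [-0.05  -0.085  0.004 -0.052 -0.056 -0.041 -0.035 -0.067]
```

>>> send_rows:
  deltas:
    - [[-0.05, 0, 0, 0, 0, 0, -1], [-0.06, 0, 0, 0, 0, 0, -1], [-0.03, 0, 0, 0, 0, 0, -1], [0, 0, 0, 0, 0, 0, -1], [0, 0, 0, 0, 0, 0, -1]]

```text
time_s: 18.12
position: [0.4713, -0.1971, 0.1514]
tool_rot: [[-0.997, 0.079, -0.001], [0.079, 0.997, 0.001], [0.001, 0.001, -1.0]]
ft_force: [3.1, -0.8, -5.2]
grip_width: 0.0591
gripper_force: 91.7
```

```bash
python3 tq.py
```

```text
t 18.525 pos [ 0.4715 -0.1975  0.152 ] w 0.059137806354320595 gf 90.27332067489624
mean [-9.0000e-03 -1.3000e-02 -6.0000e-03  6.0000e-02  1.1800e-01 -5.1780e+00
  9.6000e-02 -4.5296e+01 -2.0605e+01  6.0000e-03 -1.7000e-02 -1.0000e-03]
std [0.032 0.038 0.023 0.469 0.817 0.382 0.115 0.144 0.112 0.031 0.039 0.001]
ty series [-0.026 -0.047  0.008  0.022  0.055 -0.007 -0.069 -0.041]
```

Right case: the j5 effort shifts between strokes and the reading moves while the ball rolls. The other two weighed only about 0.3 kg and showed no shift, too light to hold the ball. The loose ball is in the right case, so I carry it over the tray.

>>> send_rows:
  deltas:
    - [[-0.01, 0.018, 0, 0, 0, 0, -1], [-0.018, 0.03, 0, 0, 0, 0, -1], [-0.018, 0.03, 0, 0, 0, 0, -1], [-0.018, 0.03, 0, 0, 0, 0, -1], [-0.018, 0.03, 0, 0, 0, 0, -1], [-0.018, 0.03, 0, 0, 0, 0, -1], [-0.018, 0.03, 0, 0, 0, 0, -1], [-0.018, 0.03, 0, 0, 0, 0, -1], [-0.018, 0.03, 0, 0, 0, 0, -1], [-0.013, 0.025, 0, 0, 0, 0, -1], [-0.009, 0.015, 0, 0, 0, 0, -1], [-0.005, 0.01, 0, 0, 0, 0, -1]]

```text
time_s: 20.02
position: [0.6768, 0.0958, 0.1514]
tool_rot: [[-0.997, 0.079, -0.0], [0.079, 0.997, -0.0], [0.0, -0.0, -1.0]]
ft_force: [0.2, 0.2, -4.9]
grip_width: 0.059
gripper_force: 94.8
```

>>> send_rows:
  deltas:
    - [[0, 0, 0, 0, 0, 0, -1], [0, 0, 0, 0, 0, 0, -1], [0, 0, 0, 0, 0, 0, -1], [0, 0, 0, 0, 0, 0, -1], [0, 0, 0, 0, 0, 0, -1], [0, 0, 0, 0, 0, 0, -1], [0, 0, 0, 0, 0, 0, -1], [0, 0, 0, 0, 0, 0, -1], [0, 0, 0, 0, 0, 0, -1], [0, 0, 0, 0, 0, 0, -1], [0, 0, 0, 0, 0, 0, -1], [0, 0, 0, 0, 0, 0, -1]]

```text
time_s: 21.52
position: [0.6766, 0.0952, 0.1518]
tool_rot: [[-0.997, 0.08, 0.0], [0.08, 0.997, -0.0], [-0.0, -0.0, -1.0]]
ft_force: [0.7, 0.3, -5.3]
grip_width: 0.0592
gripper_force: 95.0
```

```bash
python3 tq.py; python3 - <<'E'
from h import *
d=optics.get_image("scene"); save("end",d["image"]); P=cloud(d)
for k,x,y in(("L",.492,.163),("M",.478,-.011)):
    m=(abs(P[...,2]-.058)<.006)&(np.hypot(P[...,0]-x,P[...,1]-y)<.09)
    print(k,m.sum(),P[m].mean(0).round(3),cv2.minAreaRect(P[m][:,:2].astype(np.float32)*1000))
E
```

```text
t 21.925 pos [0.6766 0.0952 0.1518] w 0.059183595576866775 gf 95.04977345466614
mean [-1.2000e-02 -1.2200e-01 -4.2000e-02  1.9500e-01  7.6000e-02 -5.2710e+00
  0.0000e+00 -6.3372e+01 -2.4218e+01  1.7000e-02  8.7000e-02  1.0000e-03]
std [0.025 0.042 0.028 0.556 0.43  0.53  0.001 0.    0.    0.    0.    0.   ]
ty series [-0.048 -0.112 -0.098 -0.109 -0.159 -0.114 -0.2   -0.14 ]
L 1586 [0.499 0.164 0.057] ((493.2469177246094, 163.36563110351562), (60.668121337890625, 142.74346923828125), 87.16981506347656)
M 135 [0.429 0.009 0.057] ((429.5910949707031, 14.047060012817383), (63.300331115722656, 24.8458251953125), 29.260791778564453)
```

View pics/end.png

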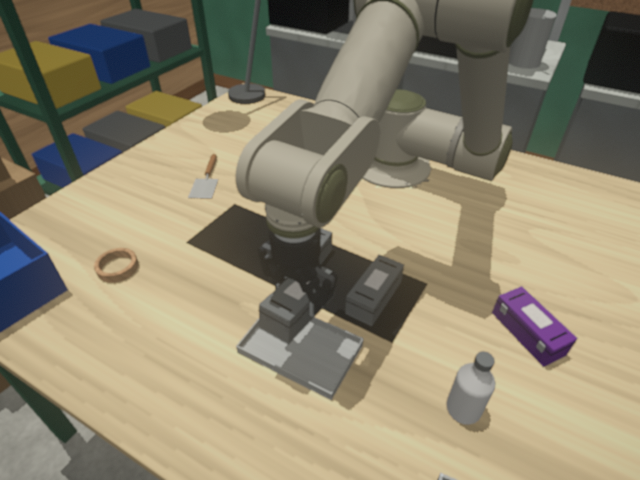

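The end view shows the held case level above the tray at (285,310), the left case standing in its place at (375,288), and the spray, tape and scraper where they were. The middle case is mostly hidden by the gripper, but it was released flat at its measured spot. A steady wrist moment of -0.12 N m confirms the loose ball is in the held case.

```bash
python3 -c "
from rig import env; print(env.close_job())"
```

```text
the job is handed in; nothing more can be done
None
```

I shook all three cases in order; the right one has the loose ball, and I handed the job in with it held level and still above the tray's middle, its underside about 11 cm above the bench; the judge's verdict was not shown.

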